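# Hold the inlaid box's lid open for fitting its stay

### The job

I want to fit the lid stay to the inlaid wooden box: swing the magnifier lamp's arm round to either side until no part of it is above the box, then raise the lid to 60 degrees from closed and hold it there for me. The hinges are free and the lid drops shut if let go, so finish while still holding it steady at that angle. Do not shift the box, and leave the other things on the table where they lie.

Things in the scene. Friction and masses are not known exactly. Their poses are not given: they have to be found in the camera images.
- box: Loose dark walnut box with pearl inlay and a hinged lid of the same wood; 160 mm deep (x), 220 mm wide (y), walls 86 mm high, 100 mm to the top of the closed lid; about 2 kg with the lid. Origin: centre of its underside, on the table. x points from its front (the side with the lift tab) to its hinged back, y to the left seen from the front, z up.
- lid (a joint): Angle of the lid about the level hinge at the box's back: 0 closed, grows as the front edge rises; 1.047 rad is 60 degrees; range 0 to 1.85. The lid (about 0.4 kg, 160 x 220 x 14 mm) swings freely and falls shut from any angle below about 90 degrees.
- lid_tab (a point): Where to hold the lid: the wooden lift tab in the middle of its front edge, in the plane of the lid. 36 mm wide (y), 12 mm thick, standing out 30 mm from the lid's front edge; the point is at mid-thickness and mid-width, 16 mm out from the edge and 14 mm short of the tab's end, 176 mm from the hinge axis and 7 mm above the plane of the hinge axis. Its axes turn with the lid (x from the front edge to the hinge, z the lid's outward face).
- lid_hinge (a point): Middle of the lid's hinge axis, at the top of the box's back edge, 86 mm above the table; the axis runs along y. Its x and z axes turn with the lid.
- lens (a point): Centre of the magnifier's round head (white ring 150 mm across and 28 mm thick, glass lens in it), 300 mm out along the arm from the axis of the post, 265 mm above the table. The level arm swings about the upright post, at least 75 degrees either way, and stays where it is left. The post stands on a grey weighted base (fixed, 150 x 190 x 21 mm) behind the box.
- lamp_handle (a point): Middle of the straight black handle on the front of the magnifier's head, 415 mm out from the axis of the post: a level round bar 18 mm thick and 66 mm long in line with the arm, 265 mm above the table. Its x axis points along the arm from the handle to the post. Moving it takes less than 3 N.
- glue: White glue bottle with a black nozzle, 54 mm across, 160 mm tall, standing; origin at its foot.
- screwdriver: Screwdriver, 170 mm long, lying flat along its x; origin under its middle.
- stay: Folding brass lid stay, about 165 mm long and 7 mm thick, lying flat; origin at its pivot.
- square: Try square with a 100 mm wooden stock (along y) and a 150 mm steel blade (towards +x), 16 mm high, lying flat; origin under the stock's middle.
- fretsaw: Red U-framed fret saw, 290 mm long (x) and 110 mm wide, wooden handle 110 mm long towards -y at its +x end, 24 mm high, lying flat; origin in the middle of the frame.
- pliers: Pliers with red grips, 155 mm long, lying flat, jaws to +x; origin under the pivot.
- mirror: Inlaid wooden hand mirror lying face down, 200 mm long (x), 94 mm across the head, 12 mm thick; origin between head and handle.

How it is judged:
By the outcome, as a careful person would: the job done as asked, in the order asked, and still so for the second after the job is handed in, while the arm keeps its last pose, push and grip.
It also fails if it takes over 51 s, if anything falls off the work surface, if the arm or the gripper's body presses on something with over 40 N, if the wrist force passes 120 N, or if a joint passes its speed limit or range.

### The arm

A 7-joint arm with a two-finger parallel gripper is mounted at the origin on the work surface. World frame = base frame: x ahead of the robot, y to its left, z up, the work surface at z = 0. Lengths are in m, angles in rad, forces in N, time in s.
With the tool pointing down it reaches from about 0.425 to 0.875 m from the base axis. Payload 4.7 kg.
Tool frame: the origin (TCP) lies midway between the tips of the shut fingers; the grasp point (between the pads) lies 19 mm behind it (ctrl.grip_point_offset is the distance from the TCP to the grasp point, in m); z points along the fingers, y is the line along which they close (so a half turn about z gives the same grasp; the last joint's range is limited). The gripper opens to 87 mm and grips with 3 to 60 N. Pads are 19 mm wide; open, the fingers measure 117 mm over their backs; the gripper's body (75 mm by 190 mm) begins 51 mm behind the grasp point.
Start: joints at [1.143, 0.321, -0.07, 1.45, 0.023, 1.371, -0.057], TCP at [0.278, -0.588, 0.223] pointing down, gripper open.
Joint ranges: [-2.86, 2.86], [-0.3, 2.09], [-1.38, 1.24], [0.06, 2.45], [-1.56, 4.7], [0.09, 2.05], [-2.69, 2.69]. Speed limits (rad/s): [2.57, 2.57, 3.14, 3.14, 3.14, 3.14, 3.14].

### API

Orientations are given as a rotation vector (axis times angle).
In Python, from bench import ctrl gives the robot as it stands. The module is installed in compiled form; this text tells all that it offers.
- The arm moves only by the shell command python3 -m handwheel 'ROWS' [OPENING] [FORCE]. ROWS is JSON, a list of rows, each an object of numbers: "x", "y", "z": the shift along the tool's x, y, z in m; "wx", "wy", "wz": the turn, a rotation vector about the tool's x, y, z in degrees. A call has 1 to 10 rows; each row is the pose to reach, as a shift and turn from the pose commanded when the call began, along the tool's axes at that moment; what a row does not reach only later rows make up. A row lasts 1/12 s, in which the tool goes at most 41.7 mm and 7.16 degrees, less where a joint would pass 70% of its speed; a pose out of reach is approached as far as the arm can. A call with a gripper value outside its range is refused whole. OPENING is the finger opening in m, from 0 to 0.087, set as the call begins (- or left out, the last holds). The fingers move at their own pace and stop on an object; FORCE is the grip in N (left out, the last holds). Time passes only in rows, so rows that repeat a pose let the fingers close. It gives the time, the measured TCP pose, the force, the opening and the grip force at its end, in the units of the state.
- ctrl.get_state(): the state, without advancing time (a new reading comes with each control period).
- ctrl.get_image(name): name is "side" or "top" or "wrist"; returns a dict with "image" (400x640x3 uint8, red, green, blue), "K" (3x3 intrinsics, pixels), "world_to_cam" (4x4, takes a point from world to camera coordinates); the wrist camera has in their place "hand_eye" (4x4, takes a point from camera to tool coordinates, whose origin is the TCP and whose axes are the flange's). Camera axes: x right, y down, z forward; pixel columns grow to the right and rows downward; lengths in m; the calibration is good to about 2 mm. A picture is of the moment at which its call begins: read the wrist's pose just before it. There is no depth.
- ctrl.close_job(): hands the job in; it is judged then, once.
The state is a dict: "time": time; "joint_positions": joint angles; "qd": joint speeds; "joint_torque": joint torques, N m; "position": TCP position; "tool_rot": TCP orientation; "ft_force": force on the tool from outside, world axes, zero at the start; "torque": the same for the moment, N m; "grip_width": opening from 0.0 (shut) to 1.0 (fully open); "grip_force": force on a finger pad.
Only numpy, scipy, OpenCV 4.12 (cv2) and the standard library are available. Lean on these libraries where they do the work, as an engineer would, in place of code of your own. Each camera call takes 0.05 s, during which the arm holds its last target. There are 200 camera calls.

## Working session

There is one attempt and no reset: what is moved stays moved. The work goes in short steps, Python scripts to look and compute and a shell command to move; the robot and the scene stay as the last step left them, time stands still between calls to the robot, and variables do not carry over. Pictures are saved under pics/ and viewed, at most 10 in all, crops included, and the job is handed in when it is done.

```bash
mkdir -p pics; python3 - <<'E'
from bench import ctrl
import cv2,pickle
s=ctrl.get_state();print(s)
d={}
for n in("side","top"):
    d[n]=ctrl.get_image(n);cv2.imwrite(f"pics/{n}0.png",d[n]["image"][:,:,::-1]);print(n,d[n]["K"],d[n]["world_to_cam"])
pickle.dump(d,open("d0.pkl","wb"))
E
```

```text
{'time': 0.0, 'joint_positions': array([ 1.14313222,  0.32181024, -0.0700773 ,  1.45169513,  0.0225923 ,
        1.37082225, -0.05693852]), 'qd': array([-2.27366643e-04,  4.40494544e-04,  1.27139927e-04, -8.15930536e-04,
        6.36926119e-04,  7.58598812e-06,  9.83939426e-04]), 'joint_torque': array([-1.32998812e-04, -4.91281128e+01, -4.03564554e-01, -3.12526238e+01,
       -6.36726804e-02,  4.35681792e-02,  1.72794994e-04]), 'position': array([ 0.2776048 , -0.58710354,  0.22145966]), 'tool_rot': array([-3.06343989e+00, -6.87856568e-01,  8.16379075e-04]), 'ft_force': array([ 0.20520651,  0.15966546, -0.18511716]), 'torque': array([ 0.01274367, -0.04891639,  0.03740326]), 'grip_force': 0.0, 'grip_width': 1.0030355012988545}
side [[375.69806311   0.         325.22799905]
 [  0.         375.69806311 201.92747545]
 [  0.           0.           1.        ]] [[-0.71965497 -0.6943048   0.00612946  0.46585684]
 [-0.43763428  0.4467241  -0.7803293   0.38224756]
 [ 0.5390482  -0.56425032 -0.6253388   0.98308111]
 [ 0.          0.          0.          1.        ]]
top [[513.35227872   0.         318.03406761]
 [  0.         513.35227872 195.97544435]
 [  0.           0.           1.        ]] [[-0.02641835 -0.9996047  -0.00961857  0.05600382]
 [-0.99425571  0.02727288 -0.10349766  0.58181681]
 [ 0.10371908  0.00682908 -0.99458319  1.36590459]
 [ 0.          0.          0.          1.        ]]
```

View pics/top0.png

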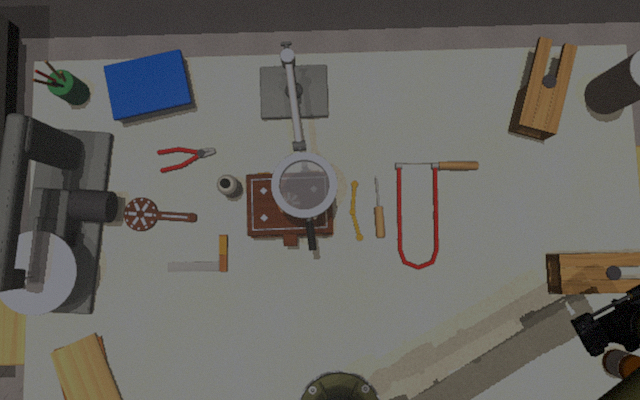

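View pics/side0.png

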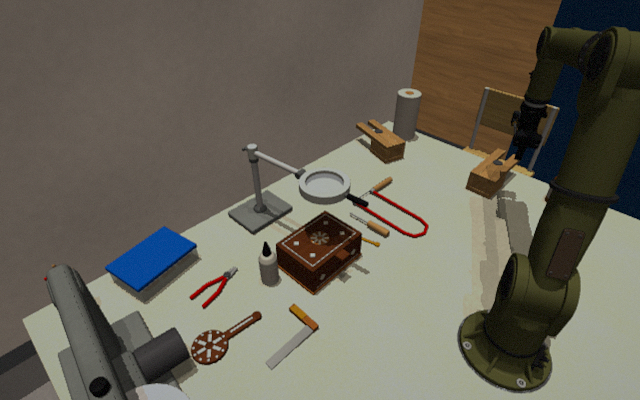

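Top view (up is +x, left is +y): the box spans about (247–333, 173–238) with its tab at (291,240). The post is at (288,55), the lens at (304,185) and the black handle at (312,235). I'll enlarge that area to get the pixel positions.

```bash
cat > h.py <<'E'
import numpy as np,cv2,pickle
def ray(v,px,z):
    K,W=v["K"],v["world_to_cam"];R=W[:3,:3];c=-R.T@W[:3,3]
    d=R.T@np.linalg.inv(K)@[px[0],px[1],1];return c+d*(z-c[2])/d[2]
def proj(v,P):
    q=v["K"]@(v["world_to_cam"]@[*P,1])[:3];return q[:2]/q[2]
E
python3 - <<'E'
from h import *
d=pickle.load(open("d0.pkl","rb"))
t=d["top"]
im=t["image"][30:260,220:420];im=cv2.convertScaleAbs(im,alpha=1.6)
cv2.imwrite("pics/c1.png",cv2.resize(im,None,fx=2.6,fy=2.6,interpolation=cv2.INTER_CUBIC)[:,:,::-1])
for n,p,z in[("FL",(247,237),.1),("FR",(333,237),.1),("tab",(291,241),.093),("lens",(304,185),.28),("handle",(312,235),.265),("glue",(231,188),.1)]:print(n,ray(t,p,z).round(3))
E
```

```text
FL [0.475 0.225 0.1  ]
FR [0.469 0.004 0.1  ]
tab [0.462 0.113 0.093]
lens [0.583 0.069 0.28 ]
handle [0.471 0.055 0.265]
glue [0.603 0.265 0.1  ]
```

View pics/c1.png

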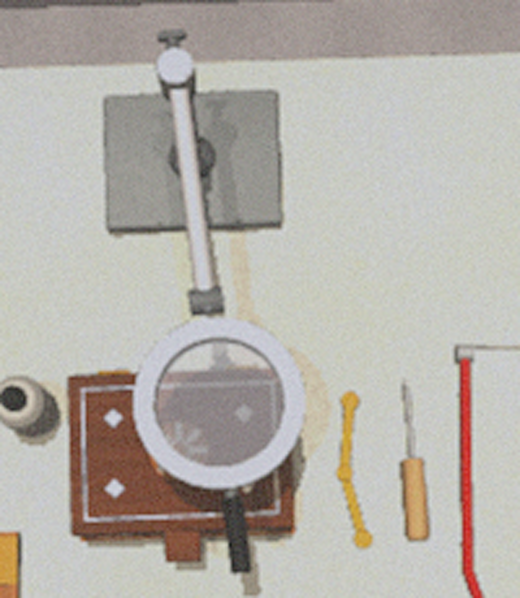

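The crop shows the lens ring centre at (304.2,185), the handle middle at (311,234.6), lid corners FL (247.3,235), FR (333,234) and BL (247,174.6), and the tab end at (290.4,245).

```bash
python3 - <<'E'
from h import *
from scipy.spatial.transform import Rotation as R
d=pickle.load(open("d0.pkl","rb"));t=d["top"]
c=lambda u,v:(u/2.6+220,v/2.6+30)
FL,FR,BL,te=[ray(t,c(*p),z) for p,z in[((70,532),.1),((295,530),.1),((70,376),.1),((183,561),.093)]]
lens=ray(t,c(219,403),.275);hd=ray(t,c(237,532),.265)
print(FL,FR,BL,te);a=lens-hd;print("lens,h",lens,hd,np.hypot(*a[:2]),"yaw",np.degrees(np.arctan2(a[1],a[0])))
u=a[:2]/np.hypot(*a[:2]);print("post",hd[:2]+.415*u,lens[:2]+.3*u)
yb=np.degrees(np.arctan2(*(FL-FR)[[0,1]]));print("box yaw",-yb, np.degrees(np.arctan2((BL-FL)[1],(BL-FL)[0])))
print(np.linalg.norm(FL-FR),np.linalg.norm(BL-FL))
print(R.from_rotvec([-3.0634,-.68786,.0008]).as_matrix().round(3))
E
```

```text
[0.48116949 0.22497687 0.1       ] [0.47720673 0.00288828 0.1       ] [0.63671586 0.22309988 0.1       ] [0.44977762 0.11441336 0.093     ]
lens,h [0.58324559 0.06898975 0.275     ] [0.4719539  0.05644434 0.265     ] 0.11199654941695018 yaw 6.431541348231448
post [0.88434206 0.10293098] [0.88135751 0.10259454]
box yaw -1.022230123454521 -0.6913594093816383
0.22212393826155985 0.15555768754135368
[[ 0.904  0.428 -0.001]
 [ 0.428 -0.904  0.002]
 [-0.    -0.002 -1.   ]]
```

```bash
python3 -m handwheel '[{"x":0.02,"y":-0.02,"z":-0.03},{"x":0.05,"y":-0.045,"z":-0.05},{"x":0.08,"y":-0.07,"z":-0.07},{"x":0.11,"y":-0.095,"z":-0.09},{"x":0.14,"y":-0.12,"z":-0.11},{"x":0.17,"y":-0.145,"z":-0.13},{"x":0.2,"y":-0.17,"z":-0.14},{"x":0.225,"y":-0.195,"z":-0.14},{"x":0.25,"y":-0.22,"z":-0.14},{"x":0.273,"y":-0.244,"z":-0.14}]' 0.06 10
```

```text
invalid input at $[0]: expected keys x, y, z, wx, wy, wz
```

```bash
python3 -m handwheel '[{"x":0.02,"y":-0.02,"z":-0.03,"wx":0,"wy":0,"wz":0},{"x":0.05,"y":-0.045,"z":-0.05,"wx":0,"wy":0,"wz":0},{"x":0.08,"y":-0.07,"z":-0.07,"wx":0,"wy":0,"wz":0},{"x":0.11,"y":-0.095,"z":-0.09,"wx":0,"wy":0,"wz":0},{"x":0.14,"y":-0.12,"z":-0.11,"wx":0,"wy":0,"wz":0},{"x":0.17,"y":-0.145,"z":-0.13,"wx":0,"wy":0,"wz":0},{"x":0.2,"y":-0.17,"z":-0.14,"wx":0,"wy":0,"wz":0},{"x":0.225,"y":-0.195,"z":-0.14,"wx":0,"wy":0,"wz":0},{"x":0.25,"y":-0.22,"z":-0.14,"wx":0,"wy":0,"wz":0},{"x":0.273,"y":-0.244,"z":-0.14,"wx":0,"wy":0,"wz":0}]' 0.06 10
```

```text
time: 0.93
position: [0.4213, -0.2472, 0.3628]
tool_rot: [3.064, 0.692, 0.001]
ft_force: [0.5, 0.2, 0.5]
grip_width: 0.693
grip_force: 0.0
```

```bash
python3 -m handwheel '[{"x":0.02,"y":-0.025,"z":0,"wx":0,"wy":0,"wz":2},{"x":0.04,"y":-0.055,"z":0,"wx":0,"wy":0,"wz":4},{"x":0.06,"y":-0.085,"z":0,"wx":0,"wy":0,"wz":6},{"x":0.08,"y":-0.115,"z":0,"wx":0,"wy":0,"wz":8},{"x":0.1,"y":-0.145,"z":0,"wx":0,"wy":0,"wz":10},{"x":0.12,"y":-0.175,"z":0,"wx":0,"wy":0,"wz":12},{"x":0.14,"y":-0.205,"z":0,"wx":0,"wy":0,"wz":14},{"x":0.16,"y":-0.23,"z":0,"wx":0,"wy":0,"wz":16},{"x":0.175,"y":-0.251,"z":0,"wx":0,"wy":0,"wz":18},{"x":0.175,"y":-0.251,"z":0,"wx":0,"wy":0,"wz":18}]'
python3 - <<'E'
from bench import ctrl
import cv2,pickle
from scipy.spatial.transform import Rotation as R
s=ctrl.get_state();w=ctrl.get_image("wrist");pickle.dump((s,w),open("w1.pkl","wb"))
print(R.from_rotvec(s["tool_rot"]).as_matrix().round(3),s["joint_positions"]);print(w["hand_eye"],w["K"])
cv2.imwrite("pics/w1.png",w["image"][:,:,::-1])
E
```

```text
time: 1.77
position: [0.4709, 0.0583, 0.3625]
tool_rot: [-3.132, -0.214, -0.001]
ft_force: [-0.3, -0.0, 0.4]
grip_width: 0.688
grip_force: 0.0
[[ 0.991  0.136  0.   ]
 [ 0.136 -0.991  0.002]
 [ 0.001 -0.002 -1.   ]] [ 0.58748472 -0.08001244 -0.70585987  1.60274601 -0.05420798  1.59915872
 -1.55277502]
[[ 1.24860125e-03 -9.61256538e-01 -2.75652516e-01  7.47579327e-02]
 [ 9.99999113e-01  1.07216696e-03  7.90751487e-04 -7.09291347e-04]
 [-4.64569516e-04 -2.75653258e-01  9.61257024e-01 -1.61180614e-01]
 [ 0.00000000e+00  0.00000000e+00  0.00000000e+00  1.00000000e+00]] [[322.06791967   0.         318.52778178]
 [  0.         322.06791967 200.94157971]
 [  0.           0.           1.        ]]
```

View pics/w1.png

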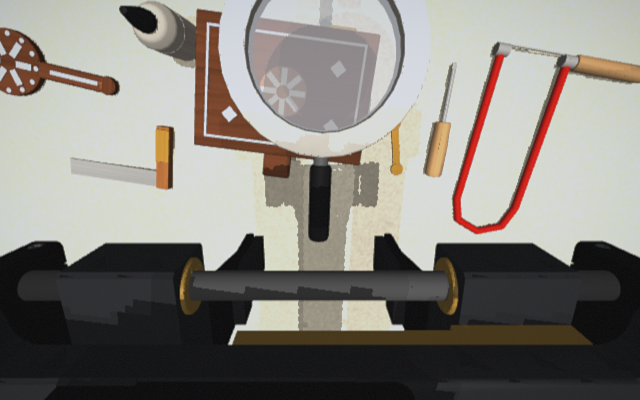

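The wrist view shows the handle centred between the open fingers, spanning rows 163–242 at column 319, directly under the TCP. I'll go down 110 mm and close the fingers lightly.

```bash
python3 -m handwheel '[{"x":0,"y":0,"z":0.03,"wx":0,"wy":0,"wz":0},{"x":0,"y":0,"z":0.06,"wx":0,"wy":0,"wz":0},{"x":0,"y":0,"z":0.09,"wx":0,"wy":0,"wz":0},{"x":0,"y":0,"z":0.11,"wx":0,"wy":0,"wz":0},{"x":0,"y":0,"z":0.112,"wx":0,"wy":0,"wz":0}]'
python3 -m handwheel '[{"x":0,"y":0,"z":0,"wx":0,"wy":0,"wz":0},{"x":0,"y":0,"z":0,"wx":0,"wy":0,"wz":0},{"x":0,"y":0,"z":0,"wx":0,"wy":0,"wz":0},{"x":0,"y":0,"z":0,"wx":0,"wy":0,"wz":0},{"x":0,"y":0,"z":0,"wx":0,"wy":0,"wz":0},{"x":0,"y":0,"z":0,"wx":0,"wy":0,"wz":0}]' 0.024 5
```

```text
time: 2.23
position: [0.4684, 0.0496, 0.2463]
tool_rot: [-3.135, -0.198, 0.012]
ft_force: [0.2, 0.1, -0.5]
grip_width: 0.69
grip_force: 0.0
time: 2.73
position: [0.4717, 0.0516, 0.2513]
tool_rot: [3.135, 0.201, 0.002]
ft_force: [-0.4, 1.1, 1.4]
grip_width: 0.332
grip_force: 0.5
```

```bash
python3 -m handwheel '[{"x":0.001,"y":0.022,"z":0,"wx":0,"wy":0,"wz":-3},{"x":0.002,"y":0.043,"z":0,"wx":0,"wy":0,"wz":-6},{"x":0.005,"y":0.065,"z":0,"wx":0,"wy":0,"wz":-9},{"x":0.009,"y":0.086,"z":0,"wx":0,"wy":0,"wz":-12},{"x":0.014,"y":0.107,"z":0,"wx":0,"wy":0,"wz":-15},{"x":0.02,"y":0.128,"z":0,"wx":0,"wy":0,"wz":-18},{"x":0.028,"y":0.149,"z":0,"wx":0,"wy":0,"wz":-21},{"x":0.036,"y":0.169,"z":0,"wx":0,"wy":0,"wz":-24},{"x":0.045,"y":0.188,"z":0,"wx":0,"wy":0,"wz":-27},{"x":0.056,"y":0.208,"z":0,"wx":0,"wy":0,"wz":-30}]'
```

```text
time: 3.57
position: [0.5532, -0.1485, 0.2507]
tool_rot: [-2.975, -1.009, 0.001]
ft_force: [-0.8, 1.3, 1.0]
grip_width: 0.277
grip_force: 0.6
```

```bash
python3 -m handwheel '[{"x":0.001,"y":0.022,"z":0,"wx":0,"wy":0,"wz":-3},{"x":0.002,"y":0.043,"z":0,"wx":0,"wy":0,"wz":-6},{"x":0.005,"y":0.065,"z":0,"wx":0,"wy":0,"wz":-9},{"x":0.009,"y":0.086,"z":0,"wx":0,"wy":0,"wz":-12},{"x":0.014,"y":0.107,"z":0,"wx":0,"wy":0,"wz":-15},{"x":0.018,"y":0.121,"z":0,"wx":0,"wy":0,"wz":-17},{"x":0.018,"y":0.121,"z":0,"wx":0,"wy":0,"wz":-17},{"x":0.018,"y":0.121,"z":0,"wx":0,"wy":0,"wz":-17}]'
python3 -m handwheel '[{"x":0,"y":0,"z":0,"wx":0,"wy":0,"wz":0},{"x":0,"y":0,"z":0,"wx":0,"wy":0,"wz":0},{"x":0,"y":0,"z":0,"wx":0,"wy":0,"wz":0},{"x":0,"y":0,"z":0,"wx":0,"wy":0,"wz":0},{"x":0,"y":0,"z":-0.02,"wx":0,"wy":0,"wz":0},{"x":0,"y":0,"z":-0.05,"wx":0,"wy":0,"wz":0},{"x":0,"y":0,"z":-0.08,"wx":0,"wy":0,"wz":0},{"x":0,"y":0,"z":-0.1,"wx":0,"wy":0,"wz":0},{"x":0,"y":0,"z":-0.1,"wx":0,"wy":0,"wz":0}]' 0.06
python3 - <<'E'
from bench import ctrl
import cv2,pickle
t=ctrl.get_image("top");pickle.dump(t,open("t1.pkl","wb"));cv2.imwrite("pics/t1.png",cv2.resize(cv2.convertScaleAbs(t["image"][30:270,200:440],alpha=1.6),None,fx=2.4,fy=2.4)[:,:,::-1])
print(ctrl.get_state()["joint_positions"])
E
```

```text
time: 4.23
position: [0.6409, -0.2336, 0.2498]
tool_rot: [-2.796, -1.431, 0.001]
ft_force: [-0.2, -0.1, -0.8]
grip_width: 0.277
grip_force: 0.3
time: 4.98
position: [0.6424, -0.2327, 0.3568]
tool_rot: [2.79, 1.431, 0.01]
ft_force: [0.3, 0.9, 0.2]
grip_width: 0.682
grip_force: 0.0
[ 0.67456142  0.41867763 -0.55693275  1.1135799   0.21841563  1.65896939
 -0.44447969]
```

View pics/t1.png

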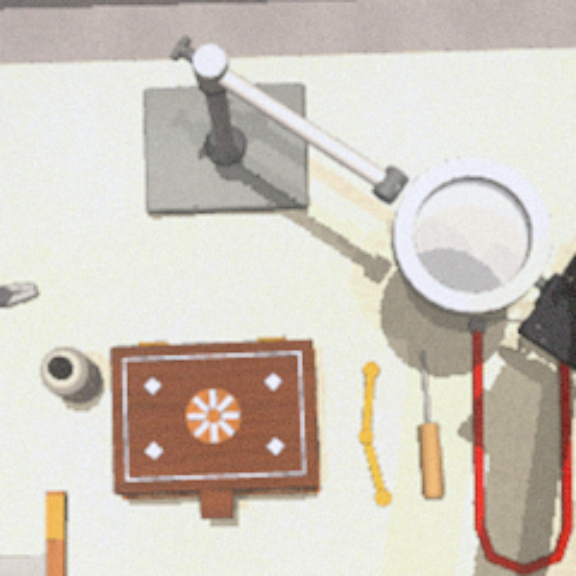

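The lens is now well clear of the box to the right. In this crop the lid corners are BL (112,347), BR (312,341), FR (320,487) and FL (115,494), and the tab's front end is centred at (218,517).

```bash
python3 - <<'E'
from h import *
t=pickle.load(open("t1.pkl","rb"))
c=lambda u,v:(u/2.4+200,v/2.4+30)
BL,BR,FR,FL,te=[ray(t,c(*p),z)[:2] for p,z in[((112,347),.1),((312,341),.1),((320,487),.1),((115,494),.1),((218,517),.099)]]
print(BL,BR,FR,FL,te);C=(BL+BR+FR+FL)/4
a=(FL+BL-FR-BR);yaw=np.arctan2(-a[0],a[1]);print("C",C,"yaw",np.degrees(yaw))
# colour-mask check: brown contour
hsv=cv2.cvtColor(t["image"],cv2.COLOR_RGB2HSV)
m=cv2.inRange(hsv,(0,90,25),(14,255,140));m[:,:240]=0;m[:,345:]=0;m[:165]=0;m[260:]=0
m=cv2.morphologyEx(m,cv2.MORPH_CLOSE,np.ones((9,9)))
k=max(cv2.findContours(m,0,1)[0],key=cv2.contourArea);print(cv2.boundingRect(k))
mo=cv2.morphologyEx(m,cv2.MORPH_OPEN,np.ones((25,25)));k=max(cv2.findContours(mo,0,1)[0],key=cv2.contourArea)
r=cv2.minAreaRect(k);print(r);print([ray(t,p,.1)[:2].round(4) for p in cv2.boxPoints(r)])
u=np.array([np.cos(yaw),np.sin(yaw)]);h=C+.08*u
print("hinge",h,"tab",h-.176*u,"from end",te+.014*u)
E
```

```text
[0.63681853 0.22376585] [0.637344   0.00714511] [0.47959225 0.00314658] [0.47798285 0.2224618 ] [0.45059388 0.11286666]
C [0.55793441 0.11412984] yaw 0.28058774965720956
(247, 172, 86, 74)
((289.0, 204.5), (63.0, 84.0), 90.0)
[array([0.641 , 0.2228]), array([0.6349, 0.0046]), array([0.4719, 0.0094]), array([0.4776, 0.2248])]
hinge [0.63793345 0.11452161] tab [0.46193556 0.11365971] from end [0.46459371 0.11293522]
```

```bash
python3 -m handwheel '[{"x":0.0155,"y":-0.031,"z":0,"wx":0,"wy":0,"wz":5.4},{"x":0.031,"y":-0.062,"z":0,"wx":0,"wy":0,"wz":10.8},{"x":0.0465,"y":-0.093,"z":0,"wx":0,"wy":0,"wz":16.2},{"x":0.062,"y":-0.124,"z":0.01,"wx":0,"wy":0,"wz":21.6},{"x":0.0775,"y":-0.155,"z":0.02,"wx":0,"wy":0,"wz":27},{"x":0.093,"y":-0.186,"z":0.03,"wx":0,"wy":0,"wz":32.4},{"x":0.1085,"y":-0.217,"z":0.04,"wx":0,"wy":0,"wz":37.8},{"x":0.124,"y":-0.248,"z":0.05,"wx":0,"wy":0,"wz":43.2},{"x":0.1395,"y":-0.279,"z":0.06,"wx":0,"wy":0,"wz":48.6},{"x":0.155,"y":-0.31,"z":0.06,"wx":0,"wy":0,"wz":54}]' 0.06
```

```text
time: 5.87
position: [0.4765, 0.0744, 0.2871]
tool_rot: [3.141, 0.0, -0.008]
ft_force: [0.7, 0.8, -0.4]
grip_width: 0.686
grip_force: 0.0
```

```bash
python3 -m handwheel '[{"x":-0.01,"y":-0.01,"z":0.02,"wx":0,"wy":5,"wz":0},{"x":-0.02,"y":-0.02,"z":0.04,"wx":0,"wy":10,"wz":0},{"x":-0.03,"y":-0.03,"z":0.06,"wx":0,"wy":15,"wz":0},{"x":-0.038,"y":-0.039,"z":0.08,"wx":0,"wy":20,"wz":0},{"x":-0.04,"y":-0.039,"z":0.09,"wx":0,"wy":25,"wz":0},{"x":-0.04,"y":-0.039,"z":0.09,"wx":0,"wy":30,"wz":0},{"x":-0.04,"y":-0.039,"z":0.09,"wx":0,"wy":30,"wz":0}]'
python3 - <<'E'
from bench import ctrl
import cv2,pickle
from scipy.spatial.transform import Rotation as R
s=ctrl.get_state();w=ctrl.get_image("wrist");pickle.dump((s,w),open("w2.pkl","wb"))
print(s["position"],R.from_rotvec(s["tool_rot"]).as_matrix().round(3),s["joint_positions"])
cv2.imwrite("pics/w2.png",w["image"][:,:,::-1])
E
```

```text
time: 6.45
position: [0.4548, 0.1036, 0.2013]
tool_rot: [3.068, -0.02, 0.51]
ft_force: [0.6, -0.3, 0.0]
grip_width: 0.689
grip_force: 0.0
[0.45481291 0.10362983 0.20128378] [[ 0.946 -0.018  0.323]
 [-0.008 -0.999 -0.033]
 [ 0.323  0.029 -0.946]] [-0.26504714 -0.29433515 -0.11789997  2.1551745   0.14128639  0.98923983
 -2.02747616]
```

View pics/w2.png

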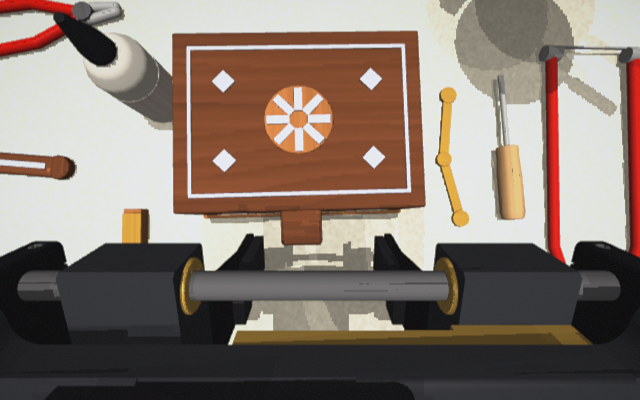

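The wrist view shows the tab between the fingers, columns 282–322 with its front end at row ~244 and its edge joint at row ~210. The tilt stopped near 19° because joint 2 is at its limit, so I'll grasp more upright.

```bash
python3 - <<'E'
from h import *
from scipy.spatial.transform import Rotation as R
from bench import ctrl
s,w=pickle.load(open("w2.pkl","rb"))
T=np.eye(4);T[:3,:3]=R.from_rotvec(s["tool_rot"]).as_matrix();T[:3,3]=s["position"]
v=dict(K=w["K"],world_to_cam=np.linalg.inv(T@w["hand_eye"]))
for n,p,z in[("end",(301.5,238),.099),("FL",(174,212),.1),("FR",(425,205),.1),("BL",(173,34),.1),("BR",(416,31),.1)]:print(n,ray(v,p,z).round(4))
s=ctrl.get_state();print(s["position"],s["tool_rot"],s["qd"].round(2))
E
```

```text
end [0.4552 0.1158 0.099 ]
FL [0.4794 0.224  0.1   ]
FR [0.4819 0.0077 0.1   ]
BL [0.6353 0.2257 0.1   ]
BR [0.6381 0.0106 0.1   ]
[0.45163925 0.10725881 0.19759897] [ 3.07001585 -0.00692818  0.50167644] [ 0.22  0.02 -0.19 -0.04 -0.17  0.08  0.18]
```

```bash
python3 -m handwheel '[{"x":0,"y":0,"z":0,"wx":0,"wy":-4,"wz":0},{"x":0,"y":0,"z":0,"wx":0,"wy":-8,"wz":0},{"x":0,"y":0,"z":0,"wx":0,"wy":-8,"wz":0},{"x":0,"y":0,"z":0,"wx":0,"wy":-8,"wz":0}]'
python3 - <<'E'
from bench import ctrl
from scipy.spatial.transform import Rotation as R
s=ctrl.get_state();M=R.from_rotvec(s["tool_rot"]).as_matrix()
print(s["position"],M.round(3),s["joint_positions"].round(3))
import numpy as np
g=np.array([.458,.115,.093])
for a in(5,10,15):
  a=np.radians(a);z=np.array([np.sin(a),0,-np.cos(a)]);print((M.T@(g+.019*z-s["position"])).round(4))
E
```

```text
time: 6.83
position: [0.4557, 0.1038, 0.2019]
tool_rot: [3.097, -0.024, 0.292]
ft_force: [-1.2, -0.1, 0.2]
grip_width: 0.687
grip_force: 0.0
[0.45571125 0.10384097 0.20188498] [[ 0.982 -0.018  0.186]
 [-0.012 -0.999 -0.032]
 [ 0.187  0.029 -0.982]] [-0.257 -0.189 -0.087  2.046  0.085  1.119 -1.961]
[-0.0202 -0.0149  0.1259]
[-0.0185 -0.0149  0.126 ]
[-0.0168 -0.0149  0.1259]
```

```bash
python3 -m handwheel '[{"x":-0.01,"y":-0.008,"z":0.01,"wx":1,"wy":0,"wz":-0.7},{"x":-0.0185,"y":-0.015,"z":0.025,"wx":1.8,"wy":0,"wz":-0.7},{"x":-0.0185,"y":-0.015,"z":0.045,"wx":1.8,"wy":0,"wz":-0.7},{"x":-0.0185,"y":-0.015,"z":0.06,"wx":1.8,"wy":0,"wz":-0.7},{"x":-0.0185,"y":-0.015,"z":0.075,"wx":1.8,"wy":0,"wz":-0.7},{"x":-0.0185,"y":-0.015,"z":0.075,"wx":1.8,"wy":0,"wz":-0.7},{"x":-0.0185,"y":-0.015,"z":0.075,"wx":1.8,"wy":0,"wz":-0.7}]'
python3 - <<'E'
from bench import ctrl
from scipy.spatial.transform import Rotation as R
import cv2
s=ctrl.get_state();M=R.from_rotvec(s["tool_rot"]).as_matrix()
print(s["position"],M.round(3),s["joint_positions"].round(3))
import numpy as np
g=np.array([.458,.115,.093]);print(M.T@(g+.019*M[:,2]-s["position"]))
cv2.imwrite("pics/w3.png",ctrl.get_image("wrist")["image"][:,:,::-1])
E
```

```text
time: 7.42
position: [0.4507, 0.1161, 0.1243]
tool_rot: [3.127, -0.0, 0.294]
ft_force: [0.1, 0.4, 0.2]
grip_width: 0.689
grip_force: 0.0
[0.45068711 0.11609591 0.12432049] [[ 0.983 -0.     0.186]
 [-0.    -1.    -0.001]
 [ 0.186  0.001 -0.983]] [-0.265 -0.129 -0.091  2.158  0.067  0.938 -1.962]
[0.00135338 0.00106745 0.05113536]
```

View pics/w3.png

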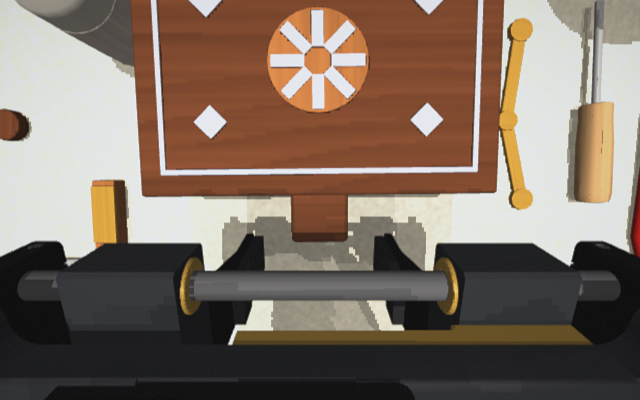

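The tab is centred at column 319 between the fingers, with the lid edge at row ~194. I'll go down 45 mm and grip it about 13 mm above the fingertips.

```bash
python3 -m handwheel '[{"x":0.003,"y":0.001,"z":0.015,"wx":0,"wy":0,"wz":0},{"x":0.003,"y":0.001,"z":0.03,"wx":0,"wy":0,"wz":0},{"x":0.003,"y":0.001,"z":0.045,"wx":0,"wy":0,"wz":0},{"x":0.003,"y":0.001,"z":0.045,"wx":0,"wy":0,"wz":0},{"x":0.003,"y":0.001,"z":0.045,"wx":0,"wy":0,"wz":0}]'
python3 -m handwheel '[{"x":0,"y":0,"z":0,"wx":0,"wy":0,"wz":0},{"x":0,"y":0,"z":0,"wx":0,"wy":0,"wz":0},{"x":0,"y":0,"z":0,"wx":0,"wy":0,"wz":0},{"x":0,"y":0,"z":0,"wx":0,"wy":0,"wz":0},{"x":0,"y":0,"z":0,"wx":0,"wy":0,"wz":0},{"x":0,"y":0,"z":0,"wx":0,"wy":0,"wz":0},{"x":0,"y":0,"z":0,"wx":0,"wy":0,"wz":0},{"x":0,"y":0,"z":0,"wx":0,"wy":0,"wz":0}]' 0.03 8
```

```text
time: 7.88
position: [0.4631, 0.116, 0.0819]
tool_rot: [3.128, 0.001, 0.296]
ft_force: [0.5, 0.3, 0.4]
grip_width: 0.691
grip_force: 0.0
time: 8.55
position: [0.4635, 0.1158, 0.082]
tool_rot: [3.127, 0.001, 0.297]
ft_force: [-1.5, -1.6, 5.1]
grip_width: 0.413
grip_force: 8.0
```

```bash
cat > arc.py <<'E'
import numpy as np,sys
from bench import ctrl
from scipy.spatial.transform import Rotation as R
H=np.array([.638,.086]);r=.1771;off=2.27;L=.0112
def rows(t0,t1,a1,n):
    s=ctrl.get_state();M=R.from_rotvec(s["tool_rot"]).as_matrix();a0=np.degrees(np.arctan2(M[0,2],-M[2,2]))
    p=s["position"][[0,2]]+L*-M[[0,2],2]-H
    print("lid est",np.degrees(np.arctan2(p[1],-p[0]))-off,"r",np.hypot(*p),"tilt",a0,"ft",s["ft_force"].round(1),"y",M[:,1].round(3),s["joint_positions"].round(2))
    def tcp(t,a):
        b=np.radians(t+off);a=np.radians(a);return H+r*np.array([-np.cos(b),np.sin(b)])+L*np.array([np.sin(a),-np.cos(a)])
    T0=tcp(t0,a0)
    for k in range(1,n+1):
        f=k/n;a=a0+(a1-a0)*f;d=tcp(t0+(t1-t0)*f,a)-T0;v=M.T@[d[0],0,d[1]]
        print(f"x {v[0]:.4f} z {v[2]:.4f} wy {a-a0:.1f}")
rows(*map(float,sys.argv[1:4]),int(sys.argv[4]))
E
python3 arc.py 0 10 14 5
```

```text
lid est -0.0038658726644480446 r 0.17671671926193686 tilt 10.849350472473377 ft [-1.5 -1.6  5.1] y [ 0.001 -1.     0.001] [-0.26 -0.05 -0.08  2.18  0.08  0.83 -1.97]
x 0.0016 z -0.0060 wy 0.6
x 0.0035 z -0.0119 wy 1.3
x 0.0055 z -0.0178 wy 1.9
x 0.0078 z -0.0236 wy 2.5
x 0.0102 z -0.0294 wy 3.2
```

```bash
python3 -m handwheel '[{"x":0.001,"y":0,"z":-0.003,"wx":0,"wy":0.3,"wz":0},{"x":0.0015,"y":0,"z":-0.006,"wx":0,"wy":0.6,"wz":0},{"x":0.0025,"y":0,"z":-0.009,"wx":0,"wy":1,"wz":0},{"x":0.0035,"y":0,"z":-0.012,"wx":0,"wy":1.3,"wz":0},{"x":0.0045,"y":0,"z":-0.015,"wx":0,"wy":1.6,"wz":0},{"x":0.0055,"y":0,"z":-0.018,"wx":0,"wy":1.9,"wz":0},{"x":0.0065,"y":0,"z":-0.0205,"wx":0,"wy":2.2,"wz":0},{"x":0.008,"y":0,"z":-0.0235,"wx":0,"wy":2.5,"wz":0},{"x":0.009,"y":0,"z":-0.0265,"wx":0,"wy":2.8,"wz":0},{"x":0.01,"y":0,"z":-0.0295,"wx":0,"wy":3.2,"wz":0}]'
python3 arc.py 10 30 21 10
```

```text
time: 9.38
position: [0.4674, 0.1159, 0.1124]
tool_rot: [3.118, 0.001, 0.383]
ft_force: [3.0, -1.9, -3.4]
grip_width: 0.412
grip_force: 8.0
lid est 9.864138075620918 r 0.17728439355425815 tilt 14.02084772742075 ft [ 3.  -1.9 -3.4] y [ 0.001 -1.     0.001] [-0.27 -0.12 -0.09  2.18  0.1   0.85 -1.99]
x 0.0030 z -0.0055 wy 0.7
x 0.0061 z -0.0109 wy 1.4
x 0.0095 z -0.0162 wy 2.1
x 0.0130 z -0.0213 wy 2.8
x 0.0167 z -0.0264 wy 3.5
x 0.0206 z -0.0313 wy 4.2
x 0.0246 z -0.0361 wy 4.9
x 0.0289 z -0.0408 wy 5.6
x 0.0332 z -0.0453 wy 6.3
x 0.0378 z -0.0497 wy 7.0
```

```bash
python3 -m handwheel '[{"x":0.0035,"y":0,"z":-0.0055,"wx":0,"wy":0.7,"wz":0},{"x":0.007,"y":0,"z":-0.011,"wx":0,"wy":1.4,"wz":0},{"x":0.0105,"y":0,"z":-0.016,"wx":0,"wy":2.1,"wz":0},{"x":0.014,"y":0,"z":-0.0215,"wx":0,"wy":2.8,"wz":0},{"x":0.0175,"y":0,"z":-0.0265,"wx":0,"wy":3.5,"wz":0},{"x":0.0215,"y":0,"z":-0.0315,"wx":0,"wy":4.2,"wz":0},{"x":0.0255,"y":0,"z":-0.036,"wx":0,"wy":4.9,"wz":0},{"x":0.03,"y":0,"z":-0.041,"wx":0,"wy":5.6,"wz":0},{"x":0.034,"y":0,"z":-0.0455,"wx":0,"wy":6.3,"wz":0},{"x":0.0385,"y":0,"z":-0.0495,"wx":0,"wy":7,"wz":0}]'
python3 arc.py 30 50 28 10
```

```text
time: 10.22
position: [0.4932, 0.1161, 0.1704]
tool_rot: [-3.088, -0.001, -0.575]
ft_force: [-5.1, -2.6, 0.9]
grip_width: 0.414
grip_force: 8.0
lid est 30.228420161329094 r 0.17650260594235684 tilt 21.09156696274075 ft [-5.1 -2.6  0.9] y [ 0.001 -1.     0.   ] [-0.26 -0.21 -0.11  2.16  0.15  0.84 -2.02]
x 0.0052 z -0.0036 wy 0.7
x 0.0104 z -0.0070 wy 1.4
x 0.0158 z -0.0103 wy 2.1
x 0.0213 z -0.0133 wy 2.8
x 0.0270 z -0.0162 wy 3.5
x 0.0327 z -0.0189 wy 4.1
x 0.0385 z -0.0214 wy 4.8
x 0.0443 z -0.0237 wy 5.5
x 0.0503 z -0.0258 wy 6.2
x 0.0563 z -0.0277 wy 6.9
```

```bash
python3 arc.py 30 50 25 10
```

```text
lid est 30.228420161329094 r 0.17650260594235684 tilt 21.09156696274075 ft [-5.1 -2.6  0.9] y [ 0.001 -1.     0.   ] [-0.26 -0.21 -0.11  2.16  0.15  0.84 -2.02]
x 0.0051 z -0.0036 wy 0.4
x 0.0103 z -0.0070 wy 0.8
x 0.0157 z -0.0103 wy 1.2
x 0.0211 z -0.0133 wy 1.6
x 0.0267 z -0.0162 wy 2.0
x 0.0323 z -0.0189 wy 2.3
x 0.0381 z -0.0214 wy 2.7
x 0.0439 z -0.0236 wy 3.1
x 0.0498 z -0.0257 wy 3.5
x 0.0557 z -0.0276 wy 3.9
```

```bash
python3 -m handwheel '[{"x":0.0045,"y":0,"z":-0.0045,"wx":0,"wy":0.4,"wz":0},{"x":0.0095,"y":0,"z":-0.008,"wx":0,"wy":0.8,"wz":0},{"x":0.015,"y":0,"z":-0.011,"wx":0,"wy":1.2,"wz":0},{"x":0.0205,"y":0,"z":-0.014,"wx":0,"wy":1.6,"wz":0},{"x":0.026,"y":0,"z":-0.017,"wx":0,"wy":2,"wz":0},{"x":0.0315,"y":0,"z":-0.0195,"wx":0,"wy":2.3,"wz":0},{"x":0.0375,"y":0,"z":-0.022,"wx":0,"wy":2.7,"wz":0},{"x":0.0435,"y":0,"z":-0.0245,"wx":0,"wy":3.1,"wz":0},{"x":0.049,"y":0,"z":-0.0265,"wx":0,"wy":3.5,"wz":0},{"x":0.055,"y":0,"z":-0.0285,"wx":0,"wy":3.9,"wz":0}]'
python3 arc.py 50 60 28 5
```

```text
time: 11.05
position: [0.5346, 0.1165, 0.2166]
tool_rot: [-3.067, -0.002, -0.679]
ft_force: [-2.8, -1.8, 0.2]
grip_width: 0.41
grip_force: 8.0
lid est 50.20332049950847 r 0.17752670796167452 tilt 24.985889333349334 ft [-2.8 -1.8  0.2] y [ 0.001 -1.    -0.   ] [-0.25 -0.2  -0.1   2.08  0.17  0.85 -2.01]
x 0.0062 z -0.0013 wy 0.6
x 0.0124 z -0.0023 wy 1.2
x 0.0186 z -0.0031 wy 1.8
x 0.0249 z -0.0038 wy 2.4
x 0.0312 z -0.0042 wy 3.0
```

```bash
python3 -m handwheel '[{"x":0.003,"y":0,"z":-0.0007,"wx":0,"wy":0.3,"wz":0},{"x":0.006,"y":0,"z":-0.0013,"wx":0,"wy":0.6,"wz":0},{"x":0.009,"y":0,"z":-0.0018,"wx":0,"wy":0.9,"wz":0},{"x":0.0125,"y":0,"z":-0.0023,"wx":0,"wy":1.2,"wz":0},{"x":0.0155,"y":0,"z":-0.0027,"wx":0,"wy":1.5,"wz":0},{"x":0.0185,"y":0,"z":-0.0031,"wx":0,"wy":1.8,"wz":0},{"x":0.022,"y":0,"z":-0.0035,"wx":0,"wy":2.1,"wz":0},{"x":0.025,"y":0,"z":-0.0038,"wx":0,"wy":2.4,"wz":0},{"x":0.031,"y":0,"z":-0.0042,"wx":0,"wy":3,"wz":0},{"x":0.031,"y":0,"z":-0.0042,"wx":0,"wy":3,"wz":0}]' - 12
python3 -m handwheel '[{"x":0,"y":0,"z":0,"wx":0,"wy":0,"wz":0},{"x":0,"y":0,"z":0,"wx":0,"wy":0,"wz":0},{"x":0,"y":0,"z":0,"wx":0,"wy":0,"wz":0},{"x":0,"y":0,"z":0,"wx":0,"wy":0,"wz":0}]'
python3 arc.py 60 60 28 1
python3 - <<'E'
from bench import ctrl
import cv2,pickle,numpy as np
d={n:ctrl.get_image(n) for n in("side","top","wrist")};pickle.dump((ctrl.get_state(),d),open("d2.pkl","wb"))
a=cv2.resize(d["side"]["image"][130:310,230:430],(400,360));b=cv2.resize(d["top"]["image"][30:270,200:440],(400,360))
cv2.imwrite("pics/f1.png",cv2.convertScaleAbs(np.hstack([a,b]),alpha=1.4)[:,:,::-1])
E
```

```text
time: 11.88
position: [0.5613, 0.1167, 0.2337]
tool_rot: [-3.047, -0.002, -0.761]
ft_force: [-3.5, 0.6, 3.1]
grip_width: 0.412
grip_force: 12.0
time: 12.22
position: [0.5606, 0.1167, 0.2333]
tool_rot: [-3.048, -0.002, -0.759]
ft_force: [-3.2, 1.9, 4.5]
grip_width: 0.407
grip_force: 12.0
lid est 59.9995137546796 r 0.1775903768542838 tilt 27.97757323507073 ft [-3.2  1.9  4.5] y [ 0.001 -1.    -0.001] [-0.25 -0.18 -0.1   2.05  0.19  0.82 -2.02]
x 0.0000 z -0.0000 wy 0.0
```

View pics/f1.png

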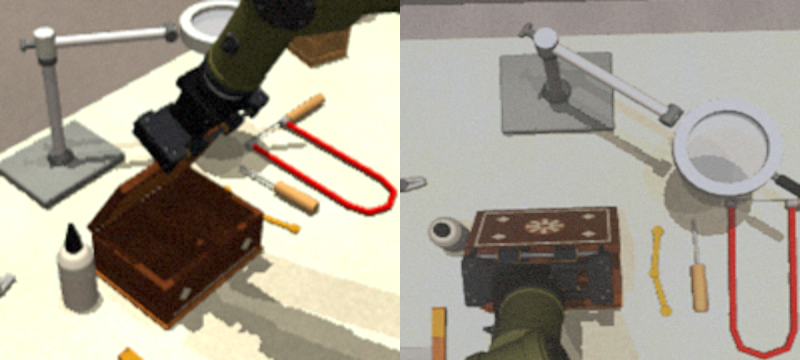

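The lid is open and held, the lamp is clear to the right, and the other things look undisturbed. Next I'll check the lid angle from the wrist view and check whether the box shifted.

```bash
python3 - <<'E'
from h import *
s,d=pickle.load(open("d2.pkl","rb"));d0=pickle.load(open("d0.pkl","rb"))
cv2.imwrite("pics/w4.png",cv2.convertScaleAbs(d["wrist"]["image"],alpha=1.2)[:,:,::-1])
a,b=d0["side"]["image"],d["side"]["image"]
for n,(x,y,w,h) in {"boxfrontleft":(272,245,50,48),"frontcorner":(295,265,40,30),"glue":(255,235,26,52),"bg":(85,225,120,70)}.items():
    r=cv2.matchTemplate(cv2.resize(b[y-8:y+h+8,x-8:x+w+8],None,fx=4,fy=4,interpolation=2),cv2.resize(a[y:y+h,x:x+w],None,fx=4,fy=4,interpolation=2),5)
    _,m,_,l=cv2.minMaxLoc(r);print(n,m,np.array(l)/4-8)
E
```

```text
boxfrontleft 0.882193922996521 [0. 0.]
frontcorner 0.9116392731666565 [0. 0.]
glue 0.918412983417511 [-0.25 -0.25]
bg 0.9981319308280945 [0. 0.]
```

View pics/w4.png

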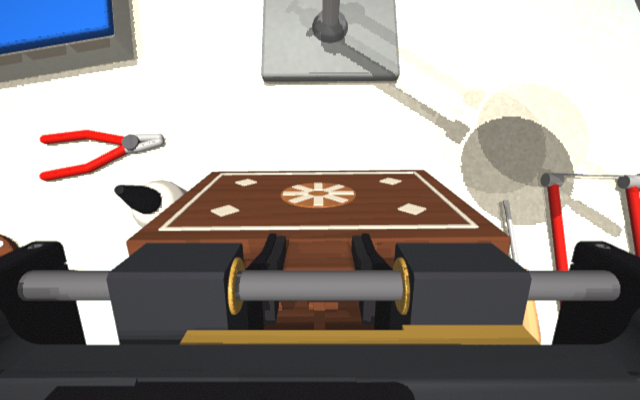

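The wrist view shows the lid's outer face with back corners (211,173) and (426,171) and front corners (129,240) and (508,239). The box has not shifted.

```bash
python3 - <<'E'
from h import *
from scipy.spatial.transform import Rotation as R
s,d=pickle.load(open("d2.pkl","rb"));w=d["wrist"]
T=np.eye(4);T[:3,:3]=R.from_rotvec(s["tool_rot"]).as_matrix();T[:3,3]=s["position"];T=T@w["hand_eye"]
o=np.array([[0,.11,0],[0,-.11,0],[-.16,-.11,0],[-.16,.11,0]]);p=np.array([[211,173],[426,171],[508,239],[129,240.]])
ok,rv,tv=cv2.solvePnP(o,p,w["K"],None)
M=T[:3,:3]@cv2.Rodrigues(rv)[0];print("pnp lid",np.degrees(np.arctan2(-M[2,0],M[0,0])),(T@[*tv.ravel(),1])[:3])
v=dict(K=w["K"],world_to_cam=np.linalg.inv(T))
for hx in(.636,.638,.640):
 for t in(58,60,62):
  c,q=np.cos(np.radians(t)),np.sin(np.radians(t));f=lambda x,z,y:proj(v,[hx+x*c+z*q,y,.086-x*q+z*c])
  print(hx,t,f(-.16,.014,.225).round(1),f(-.16,.014,.005).round(1),f(0,.014,.225).round(1),f(0,.014,.005).round(1))
E
```

```text
pnp lid 58.693531900715385 [0.65022796 0.11746432 0.08728514]
0.636 58 [126.2 245.5] [518.9 246.5] [213.8 171.9] [428.  172.4]
0.636 60 [124.8 236.1] [520.4 237.1] [213.9 171.8] [427.9 172.3]
0.636 62 [123.5 226.4] [521.8 227.4] [214.1 171.7] [427.7 172.2]
0.638 58 [126.6 241.9] [518.4 242.9] [213.9 170. ] [427.9 170.6]
0.638 60 [125.2 232.5] [520.  233.5] [214.1 169.9] [427.7 170.5]
0.638 62 [124.  222.8] [521.3 223.8] [214.2 169.8] [427.6 170.4]
0.64 58 [127.1 238.3] [518.  239.4] [214.1 168.2] [427.8 168.7]
0.64 60 [125.7 228.9] [519.5 229.9] [214.2 168.1] [427.6 168.6]
0.64 62 [124.4 219.2] [520.9 220.2] [214.4 168. ] [427.5 168.5]
```

```bash
python3 -m handwheel '[{"x":0.0005,"y":0,"z":0,"wx":0,"wy":0,"wz":0},{"x":0.001,"y":0,"z":0,"wx":0,"wy":0,"wz":0},{"x":0.001,"y":0,"z":0,"wx":0,"wy":0,"wz":0},{"x":0.001,"y":0,"z":0,"wx":0,"wy":0,"wz":0},{"x":0.001,"y":0,"z":0,"wx":0,"wy":0,"wz":0},{"x":0.001,"y":0,"z":0,"wx":0,"wy":0,"wz":0}]' && python3 -c "
from bench import ctrl
print(ctrl.get_state()['qd'].round(3),ctrl.close_job())"
```

```text
time: 12.87
position: [0.5613, 0.1167, 0.2337]
tool_rot: [-3.048, -0.002, -0.758]
ft_force: [-3.6, 1.7, 6.4]
grip_width: 0.412
grip_force: 12.0
the job is handed in; nothing more can be done
[ 0.001  0.    -0.001 -0.002 -0.001  0.001  0.   ] None
```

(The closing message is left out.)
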